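# Make up the rear-wheel kit tray

### The job

Make up the blue kit tray for a rear wheel: stand the rear hub in the round nest, driver end up; lay the longer (rear) axle between the low guide walls of its insert, along them; and put the small sprocket, boss up, over the post with the lockring on top of it. The front hub, the shorter front axle and the large sprocket belong to other jobs: leave them where they are.

Things in the scene. Friction and masses are not known exactly. Their poses are not given: they have to be found in the camera images.
- rear_hub: rear wheel hub, to be kitted: aluminium spool standing on end, 85 mm tall, two 58 mm spoke flanges (at heights 3 to 7 and 55 to 59 mm), waist 32 mm; on the upper flange a dark steel driver, a plain cylinder 34 mm in diameter from 59 to 85 mm height (grip it there). Origin: centre of its underside; z up along the hub, driver end up. About 0.35 kg.
- front_hub: front wheel hub, a look-alike to leave alone: smaller aluminium spool standing on end, 66 mm tall, flanges 44 mm in diameter, no driver, only a bright 20 mm end cap 3 mm high on top. Origin: centre of its underside.
- rear_axle: rear axle, to be kitted: bright steel rod 10 mm in diameter, 146 mm long, lying on two dark hexagon nuts 17 mm across flats and 10 mm wide, centred 42 mm either side of the middle; the rod's axis is 8.5 mm above its support. Origin: middle of the rod, on its axis; x along the rod. Grip it at the middle. About 0.11 kg.
- front_axle: front axle, a look-alike to leave alone: like the rear axle but only 100 mm long, its nuts 30 mm either side of the middle. Origin: middle of the rod, on its axis; x along the rod.
- small_sprocket: small sprocket, to be kitted: flat dark steel ring with 13 bright teeth, 5 mm thick and 61 mm over the teeth, lying, with a round boss 44 mm in diameter on top (grip it there); 18 mm high in all, hole 34 mm right through. Origin: centre of its underside.
- large_sprocket: large sprocket, a look-alike to leave alone: like the small one, with the same boss and hole, but 19 teeth and 83 mm over the teeth. Origin: centre of its underside.
- lockring: lockring, to be kitted: plain bright steel ring without teeth, lying, 48 mm outside, hole 34 mm, 14 mm thick. Origin: centre of its underside.
- hub_nest: grey insert slab, 8 mm thick, 91 mm (x) by 166 mm (y), with the round nest: a black fence in its centre, inside diameter 76 mm, outside 84 mm, 10 mm high above the slab. Fixed in a fixed blue tray (290 x 176 mm, walls 20 mm high), side by side in x with the two other inserts, in any order, 93 mm apart. Origin: centre of the slab's underside, 4 mm above the bench; parts stand on the slab's top.
- axle_nest: insert for the axle: slab, tray and origin as for hub_nest. Two pairs of black guide walls, 10 mm high above the slab; the axle lies centred on the slab between them, its rod along the insert's y (either way round). The gap between the walls is 34 mm in x; they stand from 35 to 62 mm either side of the middle in y: the middle 70 mm is free for fingers.
- post_nest: insert with the post: slab, tray and origin as for hub_nest. A black upright round post 18 mm in diameter in its centre, 40 mm high above the slab, its top 5 mm tapered; the sprocket lies boss up on the slab round the post, the lockring on the sprocket.
Mind the look-alikes: they are no part of the job. Leave any green look-alike of the rear_axle alone.

How it is judged:
At the end, for the whole second after the job is handed in: All at rest. Rear hub upright (0.12 rad) in its nest, rear axle down between and along its walls (0.25 rad), small sprocket on the slab round the post, boss up, lockring on it; each within 12 mm of its insert's centre (axle 16 mm). Front hub, front axle, large sprocket moved under 30 mm (horizontal distance between rear_hub and hub_nest below 0.012 m and z of rear_hub in the frame of hub_nest between 0.005 and 0.011 m and angle between each of rear_hub, small_sprocket's own z axis and vertical below 0.12 rad and horizontal distance between rear_axle and axle_nest below 0.016 m and z of rear_axle in the frame of axle_nest between 0.012 and 0.021 m and angle between the x axis of rear_axle and the y axis of axle_nest, either way round below 0.25 rad and horizontal distance between each of small_sprocket, lockring and post_nest below 0.012 m and z of small_sprocket in the frame of post_nest between 0.005 and 0.011 m and z of lockring in the frame of post_nest between 0.0225 and 0.0295 m and linear speed of each of rear_hub, rear_axle, small_sprocket, lockring below 0.02 m/s and distance of each of front_hub, front_axle, large_sprocket from where it was at the start of the episode below 0.03 m); the robot touches nothing.
It fails at once if the front hub is moved more than 30 mm (distance of front_hub from where it was at the start of the episode above 0.03 m).
It fails at once if the front axle is moved more than 30 mm (distance of front_axle from where it was at the start of the episode above 0.03 m).
It fails at once if the large sprocket is moved more than 30 mm (distance of large_sprocket from where it was at the start of the episode above 0.03 m).
It also fails if it takes over 120 s, if anything falls off the work surface, if the arm or the gripper's body presses on something with over 40 N, if the wrist force passes 120 N, or if a joint passes its speed limit or range.

### The arm

A 7-joint arm with a two-finger parallel gripper is mounted at the origin on the work surface. World frame = base frame: x ahead of the robot, y to its left, z up, the work surface at z = 0. Lengths are in m, angles in rad, forces in N, time in s.
With the tool pointing down it reaches from about 0.4 to 0.875 m from the base axis. Payload 19.3 kg.
Tool frame: the origin (TCP) lies midway between the tips of the shut fingers; the grasp point (between the pads) lies bot.pinch_z behind it (bot.pinch_z is the distance from the TCP to the grasp point, in m); z points along the fingers, y is the line along which they close (so a half turn about z gives the same grasp; the last joint's range is limited). The gripper opens to 85 mm and grips with 20 to 120 N. Pads are 22 mm wide; open, the fingers measure 114 mm over their backs; the gripper's body (76 mm by 85 mm) begins 54 mm behind the grasp point. The pads swing forward as they close: fully open they stand 13 mm farther back than shut.
Start: joints at [-1.248, 0.521, -0.036, 1.599, 0.021, 1.021, -0.113], TCP at [0.239, 0.577, 0.231] pointing down, gripper open.
Joint ranges: [-2.91, 2.91], [-0.3, 2.13], [-1.5, 1.42], [0.17, 2.43], [-1.26, 4.41], [0.16, 1.93], [-2.52, 2.52]. Speed limits (rad/s): [1.89, 1.89, 2.39, 2.39, 3.01, 3.01, 3.01].

### API

Orientations are given as [roll, pitch, yaw] about the fixed x, y, z axes, in that order (R = Rz(yaw) Ry(pitch) Rx(roll)).
In Python, from workcell import readout, grab_frame, camera_info, workorder, bot gives the robot as it stands. The module is installed in compiled form; this text tells all that it offers.
- The arm moves only by the tool drive_tool, never from a script. Its argument "targets" is a list of rows, each an object of numbers: "dx", "dy", "dz": the shift along the tool's x, y, z as a fraction of full scale; "yaw": the turn about the tool's z as a fraction of full scale; "fingers": the closure, from 0 (fully open) to 1 (shut). In form: [{"dx": .., "dy": .., "dz": .., "yaw": .., "fingers": ..}, ...]. A call has 1 to 20 rows; each row shifts and turns the commanded pose from where the row before left it, along the tool's axes as they then stand; what a row does not reach is not made up. Full scale, the value 1, is 0.1 m for a shift and 90 degrees for a turn. A row lasts 1/10 s, in which the tool goes at most 50 mm and 8.59 degrees, less where a joint would pass 70% of its speed; a pose out of reach is approached as far as the arm can. A call with a number of a shift or a turn outside -1 to 1 is refused whole. A call with a gripper value outside its range is refused whole. The fingers move at their own pace and stop on an object; "squeeze" is the grip in N (left out, the last holds). Time passes only in rows, so rows that do not move let the fingers close. It gives the time, the measured TCP pose, the force, the opening and the grip force at its end, in the units of the state.
- readout.observe(): the state, without advancing time (a new reading comes with each control period).
- grab_frame(name): name is "scene" or "top" or "wrist"; returns the picture (480x640x3 uint8, blue, green, red); there is no depth.
- camera_info(name): a dict with "fx", "fy", "cx", "cy" (pixels), "D" ([k1, k2, p1, p2, k3] as OpenCV has them; the pictures are not rectified), "T" (4x4, takes a point from camera to world coordinates); the wrist camera has in their place "hand_eye" (4x4, takes a point from camera to tool coordinates, whose origin is the TCP and whose axes are the flange's). Camera axes: x right, y up, looking along -z (the intrinsics and any distortion apply to the point x, -y, -z); pixel columns grow to the right and rows downward; lengths in m; the calibration is good to about 2 mm. A picture is of the moment at which its call begins: read the wrist's pose just before it. camera_info takes no time and is no camera call.
- workorder.job_done(): hands the job in; it is judged then, once.
The state is a dict: "clock": time; "qpos": joint angles; "qd": joint speeds; "joint_efforts": joint torques, N m; "position": TCP position; "tool_rot": TCP orientation; "force": force on the tool from outside, world axes, zero at the start; "moment": the same for the moment, N m; "grip_width": finger opening in m; "finger_force": force on a finger pad.
Only numpy, scipy, OpenCV 4.12 (cv2) and the standard library are available. Lean on these libraries where they do the work, as an engineer would, in place of code of your own. Each camera call takes 0.05 s, during which the arm holds its last target. There are 200 camera calls.

## Working session

There is one attempt and no reset: what is moved stays moved. The work goes in short steps, Python scripts to look and compute and a tool call to move; the robot and the scene stay as the last step left them, time stands still between calls to the robot, and variables do not carry over. Pictures are saved under pics/ and viewed, at most 14 in all, crops included, and the job is handed in when it is done.

Besides the shell and the picture viewer there is one more tool, called after "Emit:" as name(argument=value, ...), one argument or row to a line, values as JSON. drive_tool: Moves the arm, as the interface text tells. Shift numbers are shares of 0.1 m and turn numbers shares of 90 degrees, none past 1 either way. Its arguments: {"type":"object","properties":{"targets":{"type":"array","items":{"type":"object","properties":{"dx":{"type":"number","minimum":-1,"maximum":1},"dy":{"type":"number","minimum":-1,"maximum":1},"dz":{"type":"number","minimum":-1,"maximum":1},"yaw":{"type":"number","minimum":-1,"maximum":1},"fingers":{"type":"number"}}}},"squeeze":{"type":"number"}},"required":["targets"]}

```bash
mkdir -p pics; python3 - <<'E'
from workcell import readout, grab_frame, camera_info, bot
import cv2
s=readout.observe()
print({k:s[k] for k in('clock','position','tool_rot','grip_width')},bot.pinch_z)
for n in('scene','top','wrist'):
    cv2.imwrite(f'pics/{n}0.png',grab_frame(n)); print(n,camera_info(n))
E
```

```text
{'clock': 0.0, 'position': array([0.23915452, 0.57707118, 0.23074992]), 'tool_rot': array([-3.14048199e+00,  9.43203521e-05,  2.74877008e+00]), 'grip_width': 0.08554174608357791} 0.0187
scene {'fx': 482.9649647883733, 'fy': 482.9649647883733, 'cx': 321.41544280826724, 'cy': 233.75554675179242, 'D': array([-0.05523417,  0.        ,  0.        ,  0.        ,  0.        ]), 'T': array([[ 0.37013901, -0.56904793,  0.73428984,  1.30037515],
       [ 0.92896661,  0.23035207, -0.28975672, -0.42459287],
       [-0.00425972,  0.78938101,  0.61388882,  0.6662555 ],
       [ 0.        ,  0.        ,  0.        ,  1.        ]])}
top {'fx': 601.8627128207154, 'fy': 601.8627128207154, 'cx': 327.9125630846001, 'cy': 247.51101844521938, 'D': array([-0.00257773,  0.        ,  0.        ,  0.        ,  0.        ]), 'T': array([[-0.01782076,  0.99116925, -0.13139991,  0.37182154],
       [-0.99968063, -0.01530819,  0.02010705, -0.10993505],
       [ 0.01791799,  0.13171627,  0.99112551,  1.38808249],
       [ 0.        ,  0.        ,  0.        ,  1.        ]])}
wrist {'fx': 432.91830554711726, 'fy': 432.91830554711726, 'cx': 322.5657656691249, 'cy': 236.14311443136907, 'D': array([-0.0078829,  0.       ,  0.       ,  0.       ,  0.       ]), 'hand_eye': array([[-1.28604390e-03,  9.48620699e-01,  3.16412886e-01,
         8.14385319e-02],
       [ 9.99999114e-01,  1.32864315e-03,  8.11103873e-05,
         6.24467013e-05],
       [-3.43456820e-04,  3.16412710e-01, -9.48621568e-01,
        -1.43601284e-01],
       [ 0.00000000e+00,  0.00000000e+00,  0.00000000e+00,
         1.00000000e+00]])}
```

View pics/top0.png

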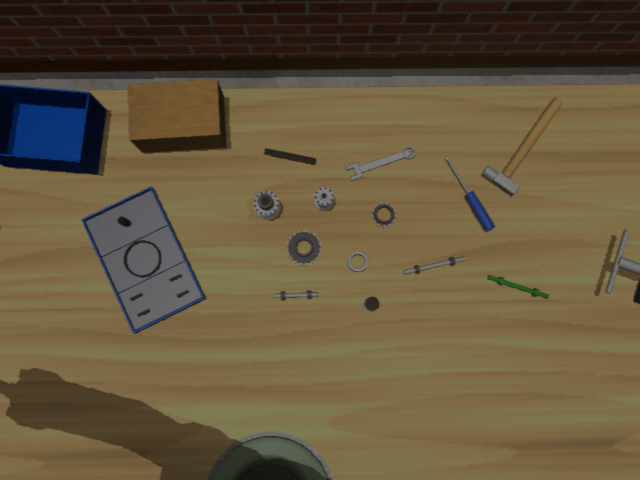

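View pics/scene0.png

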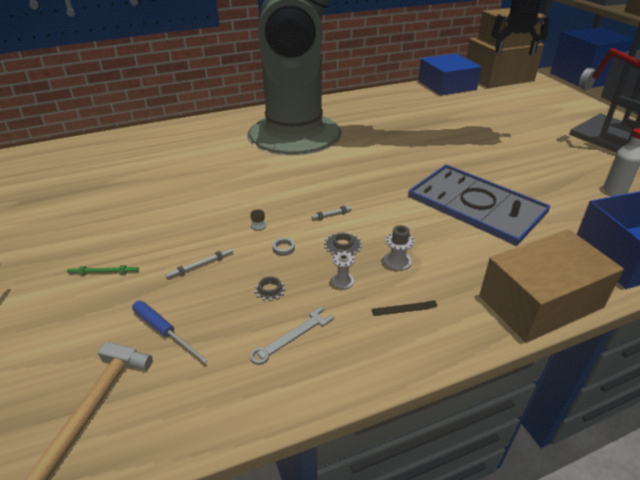

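The top view shows the tray at (145,260) and the rear hub at (267,205), which has a dark driver; the other hub at (324,198) is the small one. The rear axle is at (435,265) because it is the longer of the two; the other is at (296,295), and the green rod at (517,286) is a decoy. The small sprocket is at (384,215), the large one at (304,247), and the lockring at (358,262). I'll confirm these in enlarged crops.

```bash
python3 - <<'E'
import cv2
im=cv2.imread('pics/top0.png')
c=im[175:325,245:475]; cv2.imwrite('pics/c1.png',cv2.resize(c,None,fx=3.4,fy=3.4,interpolation=cv2.INTER_CUBIC))
c=im[180:340,75:215]; cv2.imwrite('pics/c2.png',cv2.resize(c,None,fx=3.7,fy=3.7,interpolation=cv2.INTER_CUBIC))
E
```

```text
(no output)
```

View pics/c1.png

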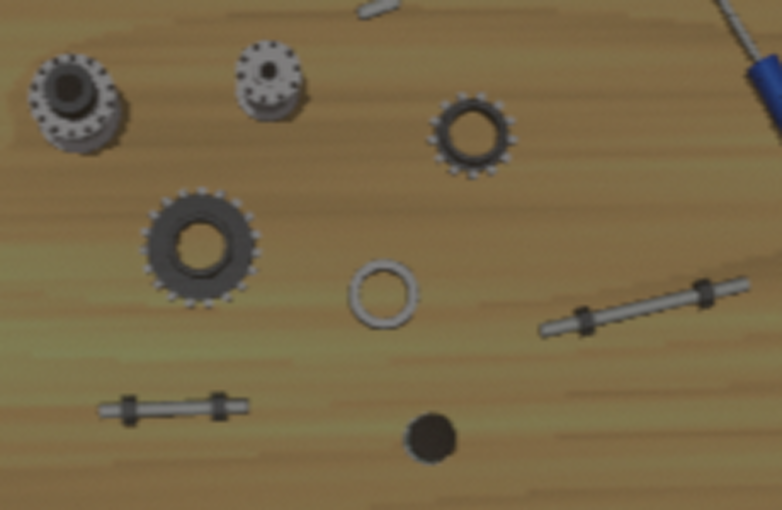

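View pics/c2.png

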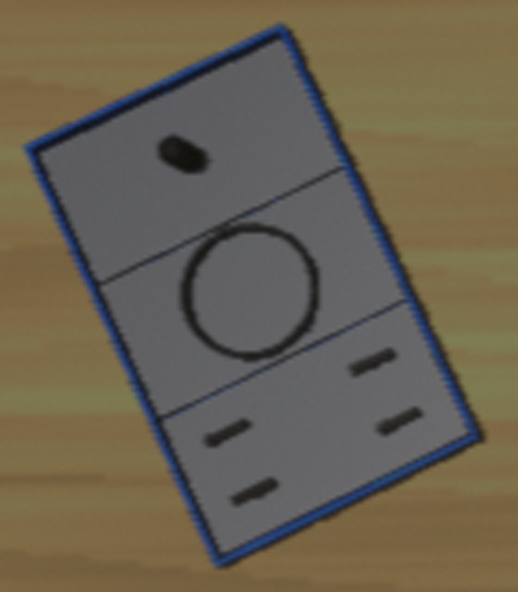

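The crops confirm the choices: 13-tooth sprocket at crop (475,132), hub with dark driver at (70,88), and the longer rod from (541,331) to (748,284). In the tray, the post insert is at the top, the round nest in the middle and the axle walls at the bottom.

```bash
cat > h.py <<'E'
import numpy as np, cv2
from workcell import readout, grab_frame, camera_info, bot
def ray(name,uv,T=None):
    c=camera_info(name); K=np.array([[c['fx'],0,c['cx']],[0,c['fy'],c['cy']],[0,0,1.]])
    p=cv2.undistortPoints(np.array([[uv]],float),K,c['D'])[0,0]
    T=c['T'] if T is None else T
    return T[:3,3],T[:3,:3]@[p[0],-p[1],-1]
def hit(name,uv,z,T=None):
    o,d=ray(name,uv,T); return (o+d*(z-o[2])/d[2])[:2]
def to(x,y,z,yawdeg=None):
    s=readout.observe(); p=s['position']; a=s['tool_rot'][2]; d=np.array([x,y,z])-p
    c,n=np.cos(a),np.sin(a)
    dy=0 if yawdeg is None else (np.degrees(a)-yawdeg+90)%180-90
    return np.round([(d[0]*c+d[1]*n)*10,(d[0]*n-d[1]*c)*10,-d[2]*10,dy/90],4), 'yaw now %.1f'%np.degrees(a)
E
python3 - <<'E'
from h import *
A=lambda x,y,z:hit('top',((x+.5)/3.4-.5+245,(y+.5)/3.4-.5+175),z)
B=lambda x,y,z:hit('top',((x+.5)/3.7-.5+75,(y+.5)/3.7-.5+180),z)
r=lambda v:np.round(v,4)
print('hub',r(A(70,88,.085)),'front',r(A(269,71,.066)),'big',r(A(202,246,.005)))
print('small',r(A(475,132,.018)),r(A(472,135,.005)),'lock',r(A(384,295,.014)))
e=[A(541,331,.0085),A(748,284,.0085),A(585,321,.0085),A(704,293,.0085)]
print('axle',r((e[0]+e[1])/2),r((e[2]+e[3])/2),[ (np.linalg.norm(a-b),np.degrees(np.arctan2(*(a-b)[::-1]))) for a,b in((e[1],e[0]),(e[3],e[2]))])
e=[A(98,410,.0085),A(249,406,.0085)];print('fax',r(sum(e)/2),np.linalg.norm(e[0]-e[1]))
t=[B(*p,.02) for p in((285,27),(30,148),(220,565),(482,437))]
print('tray',r(sum(t)/4),[ (np.linalg.norm(t[i]-t[i-1]),np.degrees(np.arctan2(*(t[i]-t[i-1])[::-1]))) for i in range(4)])
print('fence',r(B(251,291,.022)),'post',r(B(172,148,.052)))
w=[B(*p,.022) for p in((373,362),(401,421),(228,432),(254,492))]
print('walls',r(sum(w)/4))
print('lockring-to base az etc')
E
```

```text
hub [ 6.511e-01 -1.000e-04] front [ 0.6648 -0.1296] big [ 0.5572 -0.0827]
small [ 0.631 -0.27 ] [ 0.6314 -0.2694] lock [ 0.5207 -0.2054]
axle [ 0.51   -0.3831] [ 0.5103 -0.383 ] [(np.float64(0.14560586553951826), np.float64(-78.17787135301099)), (np.float64(0.08387470360972854), np.float64(-77.7333587520728))]
fax [ 0.4471 -0.0623] 0.10149895830415581
tray [0.5346 0.2831] [(np.float64(0.2865451096303091), np.float64(25.86954603199423)), (np.float64(0.17251947399963397), np.float64(115.58178088898822)), (np.float64(0.2859369809087034), np.float64(-154.45667213864186)), (np.float64(0.17415157705901718), np.float64(-64.61712571611994))]
fence [0.5347 0.2842] post [0.6191 0.3251]
walls [0.4509 0.2441]
lockring-to base az etc
```

Emit:
drive_tool(
  targets=[
    {"dx":-0.2,"dy":-0.18},
    {"dx":-0.34,"dy":-0.31},
    {"dx":-0.34,"dy":-0.31},
    {"dx":-0.34,"dy":-0.31},
    {"dx":-0.34,"dy":-0.31},
    {"dx":-0.34,"dy":-0.31},
    {"dx":-0.34,"dy":-0.31},
    {"dx":-0.34,"dy":-0.31},
    {"dx":-0.34,"dy":-0.31},
    {"dx":-0.34,"dy":-0.31},
    {"dx":-0.34,"dy":-0.31},
    {"dx":-0.34,"dy":-0.31},
    {"dx":-0.34,"dy":-0.31},
    {"dx":-0.34,"dy":-0.31},
    {"dx":-0.34,"dy":-0.31},
    {"dx":-0.34,"dy":-0.31},
    {"dx":-0.34,"dy":-0.31},
    {"dx":-0.34,"dy":-0.31},
    {"dx":-0.34,"dy":-0.31},
    {"dx":-0.3,"dy":-0.3},
  ],
)

```text
invalid input
```

Emit:
drive_tool(
  targets=[
    {"yaw":0.094},
    {"yaw":0.094},
    {"yaw":0.094},
    {"yaw":0.094},
    {"yaw":0.094},
    {"yaw":0.094},
    {"yaw":0.094},
    {"yaw":0.092},
    {},
    {},
  ],
)

```text
invalid input
```

```bash
python3 - <<'E'
from h import *
from scipy.spatial.transform import Rotation as R
s=readout.observe(); print(s['clock'],s['position'],s['tool_rot'],to(.6312,-.2697,.1,90))
T=np.eye(4);T[:3,:3]=R.from_euler('xyz',s['tool_rot']).as_matrix();T[:3,3]=s['position']
T=T@camera_info('wrist')['hand_eye']; np.save('Tw1.npy',T)
cv2.imwrite('pics/w1.png',grab_frame('wrist'))
E
```

```text
0.15 [0.23916958 0.57715362 0.2308449 ] [-3.14070674e+00  6.19686413e-05  2.74878318e+00] (array([-6.8634, -6.3229,  1.3084,  0.7499]), 'yaw now 157.5')
```

View pics/w1.png

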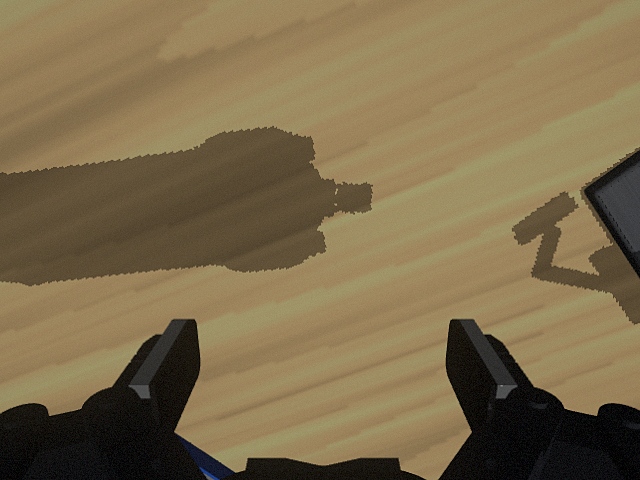

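The moves were refused, so the view shows only bare bench and the fingers. Rows probably need all five fields.

Emit:
drive_tool(
  targets=[
    {"dx":-0.2,"dy":-0.18,"dz":0,"yaw":0,"fingers":0},
    {"dx":-0.34,"dy":-0.31,"dz":0,"yaw":0,"fingers":0},
    {"dx":-0.34,"dy":-0.31,"dz":0,"yaw":0,"fingers":0},
    {"dx":-0.34,"dy":-0.31,"dz":0,"yaw":0,"fingers":0},
    {"dx":-0.34,"dy":-0.31,"dz":0,"yaw":0,"fingers":0},
    {"dx":-0.34,"dy":-0.31,"dz":0,"yaw":0,"fingers":0},
    {"dx":-0.34,"dy":-0.31,"dz":0,"yaw":0,"fingers":0},
    {"dx":-0.34,"dy":-0.31,"dz":0,"yaw":0,"fingers":0},
    {"dx":-0.34,"dy":-0.31,"dz":0,"yaw":0,"fingers":0},
    {"dx":-0.34,"dy":-0.31,"dz":0,"yaw":0,"fingers":0},
  ],
  squeeze=40,
)

```text
clock: 1.2
position: [0.4272, 0.1764, 0.2315]
tool_rot: [3.141, 0.0, 2.749]
force: [0.9, 1.0, -0.8]
grip_width: 0.0854
finger_force: 0.0
```

Emit:
drive_tool(
  targets=[
    {"dx":-0.34,"dy":-0.31,"dz":0,"yaw":0,"fingers":0},
    {"dx":-0.34,"dy":-0.31,"dz":0,"yaw":0,"fingers":0},
    {"dx":-0.34,"dy":-0.31,"dz":0,"yaw":0,"fingers":0},
    {"dx":-0.34,"dy":-0.31,"dz":0,"yaw":0,"fingers":0},
    {"dx":-0.34,"dy":-0.31,"dz":0,"yaw":0,"fingers":0},
    {"dx":-0.34,"dy":-0.31,"dz":0,"yaw":0,"fingers":0},
    {"dx":-0.34,"dy":-0.31,"dz":0,"yaw":0,"fingers":0},
    {"dx":-0.34,"dy":-0.31,"dz":0,"yaw":0,"fingers":0},
    {"dx":-0.34,"dy":-0.31,"dz":0,"yaw":0,"fingers":0},
    {"dx":0,"dy":0,"dz":0,"yaw":0.094,"fingers":0},
    {"dx":0,"dy":0,"dz":0,"yaw":0.094,"fingers":0},
    {"dx":0,"dy":0,"dz":0,"yaw":0.094,"fingers":0},
    {"dx":0,"dy":0,"dz":0,"yaw":0.094,"fingers":0},
    {"dx":0,"dy":0,"dz":0,"yaw":0.094,"fingers":0},
    {"dx":0,"dy":0,"dz":0,"yaw":0.094,"fingers":0},
    {"dx":0,"dy":0,"dz":0,"yaw":0.094,"fingers":0},
    {"dx":0,"dy":0,"dz":0,"yaw":0.094,"fingers":0},
    {"dx":0,"dy":0,"dz":0,"yaw":0,"fingers":0},
    {"dx":0,"dy":0,"dz":0,"yaw":0,"fingers":0},
  ],
)

```text
clock: 3.1
position: [0.6026, -0.1965, 0.2311]
tool_rot: [-3.141, 0.0, 1.572]
force: [-0.2, 0.1, -0.8]
grip_width: 0.0853
finger_force: 0.0
```

```bash
cat >> h.py <<'E'
from scipy.spatial.transform import Rotation as R
def wshot(n):
    s=readout.observe()
    T=np.eye(4);T[:3,:3]=R.from_euler('xyz',s['tool_rot']).as_matrix();T[:3,3]=s['position']
    T=T@camera_info('wrist')['hand_eye']; np.save(f'{n}.npy',T)
    cv2.imwrite(f'pics/{n}.png',grab_frame('wrist'))
E
python3 - <<'E'
from h import *
s=readout.observe(); print(s['clock'],s['position'],s['tool_rot'],to(.6312,-.2697,.1,90))
wshot('w2')
E
```

```text
3.1 [ 0.60260741 -0.19647224  0.23113037] [-3.14119389e+00  1.46748815e-04  1.57237219e+00] (array([-7.3270e-01,  2.8480e-01,  1.3113e+00,  1.0000e-03]), 'yaw now 90.1')
```

View pics/w2.png

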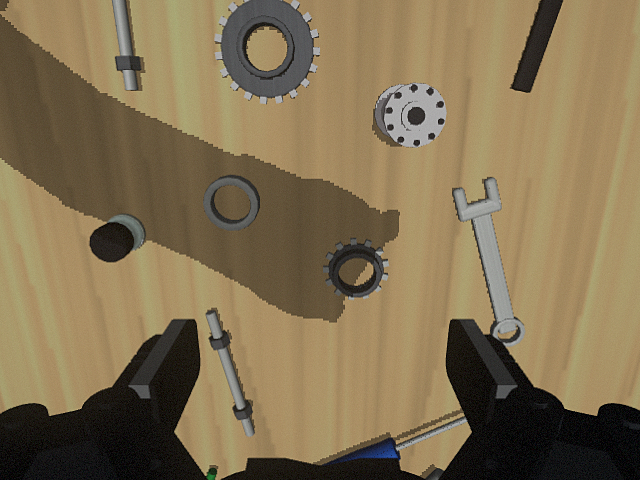

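The wrist view shows the small sprocket at (356,270), the lockring at (232,203), the rear axle from (211,312) to (251,434), and the front hub and large sprocket higher up.

```bash
python3 - <<'E'
from h import *
T=np.load('w2.npy')
W=lambda u,v,z:hit('wrist',(u,v),z,T)
print('small',W(356,271,.018),'lock',W(232,203,.014))
a,b=W(211,312,.0085),W(251,434,.0085); print('axle',(a+b)/2,np.linalg.norm(a-b),np.degrees(np.arctan2(*(b-a)[::-1])))
a,b=W(218.5,341,.0085),W(242,411,.0085); print('nuts',(a+b)/2,np.linalg.norm(a-b),np.degrees(np.arctan2(*(b-a)[::-1])))
print('big',W(267,48,.018),'fh',W(416,116,.066))
E
```

```text
small [ 0.63226129 -0.26672138] lock [ 0.52479422 -0.20536603]
axle [ 0.51183529 -0.3850099 ] 0.14727609681139028 -78.11321592464881
nuts [ 0.51032332 -0.3859729 ] 0.08486903051208952 -77.82041385184289
big [ 0.56014714 -0.08327093] fh [ 0.66673652 -0.13069229]
```

Emit:
drive_tool(
  targets=[
    {"dx":-0.36,"dy":0.146,"dz":0.2,"yaw":0,"fingers":0},
    {"dx":-0.358,"dy":0.146,"dz":0.2,"yaw":0,"fingers":0},
    {"dx":0,"dy":0,"dz":0.45,"yaw":0,"fingers":0},
    {"dx":0,"dy":0,"dz":0.45,"yaw":0,"fingers":0},
    {"dx":0,"dy":0,"dz":0.4,"yaw":0,"fingers":0},
    {"dx":0,"dy":0,"dz":0.3,"yaw":0,"fingers":0},
    {"dx":0,"dy":0,"dz":0.17,"yaw":0,"fingers":0.1},
    {"dx":0,"dy":0,"dz":0.1,"yaw":0,"fingers":0.2},
    {"dx":0,"dy":0,"dz":0,"yaw":0,"fingers":0.2},
    {"dx":0,"dy":0,"dz":0,"yaw":0,"fingers":0.2},
  ],
)

```text
clock: 4.15
position: [0.6323, -0.269, 0.0056]
tool_rot: [3.14, 0.001, 1.568]
force: [-0.0, 0.0, 0.2]
grip_width: 0.0684
finger_force: 0.0
```

Emit:
drive_tool(
  targets=[
    {"dx":0,"dy":0,"dz":0,"yaw":0,"fingers":0.4},
    {"dx":0,"dy":0,"dz":0,"yaw":0,"fingers":0.6},
    {"dx":0,"dy":0,"dz":0,"yaw":0,"fingers":0.8},
    {"dx":0,"dy":0,"dz":0,"yaw":0,"fingers":1},
    {"dx":0,"dy":0,"dz":0,"yaw":0,"fingers":1},
    {"dx":0,"dy":0,"dz":0,"yaw":0,"fingers":1},
    {"dx":0,"dy":0,"dz":0,"yaw":0,"fingers":1},
    {"dx":0,"dy":0,"dz":0,"yaw":0,"fingers":1},
  ],
)

```text
clock: 4.95
position: [0.6323, -0.2688, 0.006]
tool_rot: [3.14, 0.0, 1.568]
force: [-3.0, 2.4, 12.8]
grip_width: 0.0423
finger_force: 38.8
```

```bash
python3 - <<'E'
from h import *
s=readout.observe(); print(s['clock'],s['position'],s['force'],s['grip_width'])
cv2.imwrite('pics/w3.png',grab_frame('wrist')[180:,120:520])
E
```

```text
4.95 [ 0.63226441 -0.26877018  0.00598482] [-3.01087241  2.3672483  12.84446993] 0.04225129889478106
```

View pics/w3.png

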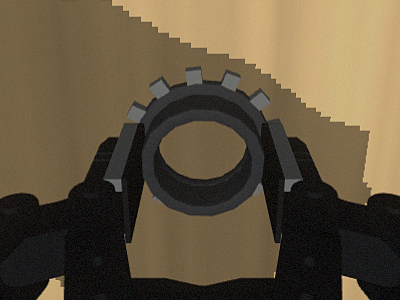

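The sprocket's boss is centred between the pads, so I'll lift it.

Emit:
drive_tool(
  targets=[
    {"dx":0,"dy":0,"dz":-0.1,"yaw":0,"fingers":1},
    {"dx":0,"dy":0,"dz":-0.3,"yaw":0,"fingers":1},
    {"dx":0,"dy":0,"dz":-0.4,"yaw":0,"fingers":1},
    {"dx":0,"dy":0,"dz":-0.4,"yaw":0,"fingers":1},
    {"dx":0,"dy":0,"dz":-0.3,"yaw":0,"fingers":1},
    {"dx":0,"dy":0,"dz":0,"yaw":0,"fingers":1},
  ],
  squeeze=60,
)

```text
clock: 5.6
position: [0.6334, -0.2696, 0.1597]
tool_rot: [3.135, 0.002, 1.568]
force: [0.2, -1.2, -0.3]
grip_width: 0.0412
finger_force: 60.8
```

Emit:
drive_tool(
  targets=[
    {"dx":0.2,"dy":0,"dz":0,"yaw":0,"fingers":1},
    {"dx":0.4,"dy":0,"dz":0,"yaw":0,"fingers":1},
    {"dx":0.45,"dy":0,"dz":0,"yaw":0,"fingers":1},
    {"dx":0.45,"dy":0,"dz":0,"yaw":0,"fingers":1},
    {"dx":0.45,"dy":0,"dz":0,"yaw":0,"fingers":1},
    {"dx":0.45,"dy":0,"dz":0,"yaw":0,"fingers":1},
    {"dx":0.45,"dy":0,"dz":0,"yaw":0,"fingers":1},
    {"dx":0.45,"dy":0,"dz":0,"yaw":0,"fingers":1},
    {"dx":0.45,"dy":0,"dz":0,"yaw":0,"fingers":1},
    {"dx":0.45,"dy":0,"dz":0,"yaw":0,"fingers":1},
    {"dx":0.45,"dy":0,"dz":0,"yaw":0,"fingers":1},
    {"dx":0.45,"dy":0,"dz":0,"yaw":0,"fingers":1},
    {"dx":0.45,"dy":0,"dz":0,"yaw":0,"fingers":1},
    {"dx":0.3,"dy":-0.1,"dz":0,"yaw":0,"fingers":1},
    {"dx":0.1,"dy":0,"dz":0,"yaw":0,"fingers":1},
    {"dx":0,"dy":0,"dz":0,"yaw":0,"fingers":1},
    {"dx":0,"dy":0,"dz":0,"yaw":0,"fingers":1},
  ],
)

```text
clock: 7.3
position: [0.6239, 0.325, 0.1544]
tool_rot: [3.141, 0.001, 1.566]
force: [0.1, -1.4, -0.7]
grip_width: 0.0414
finger_force: 60.8
```

```bash
python3 - <<'E'
from h import *
s=readout.observe(); print(s['clock'],s['position'],s['tool_rot'],s['force'],s['grip_width'],to(.6188,.3245,.1))
wshot('w4')
E
```

```text
7.3 [0.62386855 0.32497672 0.15436148] [3.14139860e+00 8.27876576e-04 1.56645624e+00] [ 0.05193582 -1.41062082 -0.69250782] 0.04139585275368844 (array([-0.005 , -0.0507,  0.5436,  0.    ]), 'yaw now 89.8')
```

View pics/w4.png

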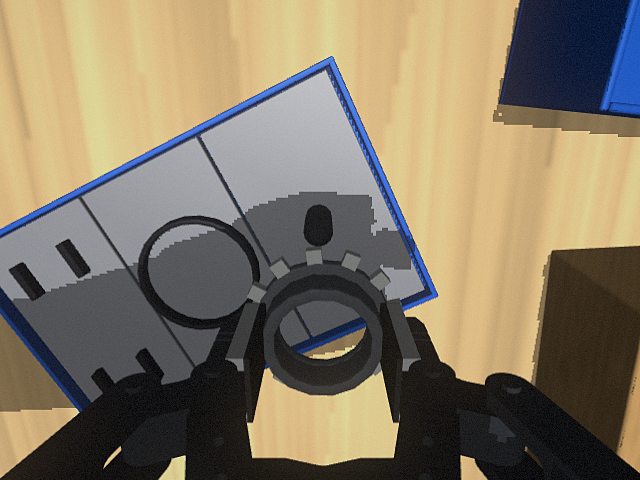

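The sprocket is held level. The post runs from its base at about (318,212) to its top at (318,236), the boss rim is centred at about (324,340), and the fence is centred at about (200,271).

```bash
python3 - <<'E'
from h import *
T=np.load('w4.npy')
W=lambda u,v,z:hit('wrist',(u,v),z,T)
print('post top',W(318,235,.052),'base',W(318,212.5,.012),'fence',W(200,271.5,.022))
print('boss',W(324,340,.154+.012))
E
```

```text
post top [0.62103301 0.32511822] base [0.62066628 0.32807705] fence [0.53884213 0.28906718]
boss [0.62424135 0.32421955]
```

Emit:
drive_tool(
  targets=[
    {"dx":0,"dy":-0.045,"dz":0,"yaw":0,"fingers":1},
    {"dx":0,"dy":0,"dz":0.3,"yaw":0,"fingers":1},
    {"dx":0,"dy":0,"dz":0.3,"yaw":0,"fingers":1},
    {"dx":0,"dy":0,"dz":0.2,"yaw":0,"fingers":1},
    {"dx":0,"dy":0,"dz":0.2,"yaw":0,"fingers":1},
    {"dx":0,"dy":0,"dz":0.15,"yaw":0,"fingers":1},
    {"dx":0,"dy":0,"dz":0.1,"yaw":0,"fingers":1},
    {"dx":0,"dy":0,"dz":0.05,"yaw":0,"fingers":1},
    {"dx":0,"dy":0,"dz":0,"yaw":0,"fingers":1},
    {"dx":0,"dy":0,"dz":0,"yaw":0,"fingers":1},
  ],
)

```text
clock: 8.35
position: [0.6194, 0.3266, 0.025]
tool_rot: [3.141, -0.0, 1.568]
force: [0.2, 0.1, -0.6]
grip_width: 0.041
finger_force: 60.8
```

Emit:
drive_tool(
  targets=[
    {"dx":-0.015,"dy":0.005,"dz":0.03,"yaw":0,"fingers":1},
    {"dx":0,"dy":0,"dz":0.025,"yaw":0,"fingers":1},
    {"dx":0,"dy":0,"dz":0,"yaw":0,"fingers":1},
    {"dx":0,"dy":0,"dz":0,"yaw":0,"fingers":1},
  ],
)

```text
clock: 8.75
position: [0.6195, 0.325, 0.0188]
tool_rot: [-3.142, 0.0, 1.568]
force: [0.2, 0.5, -1.2]
grip_width: 0.0409
finger_force: 60.8
```

Emit:
drive_tool(
  targets=[
    {"dx":0,"dy":0,"dz":0,"yaw":0,"fingers":0.4},
    {"dx":0,"dy":0,"dz":0,"yaw":0,"fingers":0.3},
    {"dx":0,"dy":0,"dz":0,"yaw":0,"fingers":0.3},
    {"dx":0,"dy":0,"dz":0,"yaw":0,"fingers":0.3},
    {"dx":0,"dy":0,"dz":0,"yaw":0,"fingers":0.3},
    {"dx":0,"dy":0,"dz":-0.3,"yaw":0,"fingers":0.3},
    {"dx":0,"dy":0,"dz":-0.45,"yaw":0,"fingers":0.3},
    {"dx":0,"dy":0,"dz":-0.45,"yaw":0,"fingers":0.3},
    {"dx":0,"dy":0,"dz":-0.3,"yaw":0,"fingers":0},
    {"dx":0,"dy":0,"dz":0,"yaw":0,"fingers":0},
    {"dx":0,"dy":0,"dz":0,"yaw":0,"fingers":0},
  ],
)

```text
clock: 9.85
position: [0.6196, 0.3252, 0.1692]
tool_rot: [3.141, -0.001, 1.568]
force: [-0.4, -0.4, -0.9]
grip_width: 0.0857
finger_force: 0.0
```

```bash
python3 - <<'E'
from h import *
s=readout.observe(); print(s['clock'],s['position'])
wshot('w5'); print(to(.5227,-.2054,.15,90))
E
```

```text
9.85 [0.6195621  0.32517094 0.16920215]
(array([-5.3067e+00, -9.4730e-01,  1.8170e-01, -2.0000e-03]), 'yaw now 89.8')
```

View pics/w5.png

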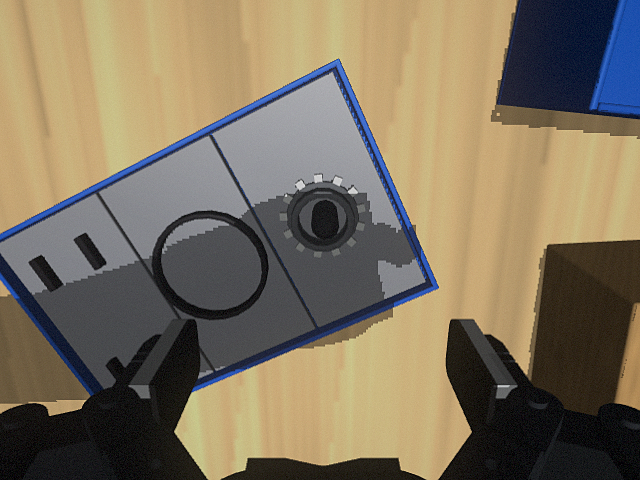

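The sprocket lies boss up around the post, centred at about (322,216). Next is the lockring.

Emit:
drive_tool(
  targets=[
    {"dx":-0.2,"dy":-0.04,"dz":0,"yaw":0,"fingers":0},
    {"dx":-0.42,"dy":-0.077,"dz":0,"yaw":0,"fingers":0},
    {"dx":-0.42,"dy":-0.077,"dz":0,"yaw":0,"fingers":0},
    {"dx":-0.42,"dy":-0.077,"dz":0,"yaw":0,"fingers":0},
    {"dx":-0.42,"dy":-0.077,"dz":0,"yaw":0,"fingers":0},
    {"dx":-0.42,"dy":-0.077,"dz":0,"yaw":0,"fingers":0},
    {"dx":-0.42,"dy":-0.077,"dz":0,"yaw":0,"fingers":0},
    {"dx":-0.42,"dy":-0.077,"dz":0,"yaw":0,"fingers":0},
    {"dx":-0.42,"dy":-0.077,"dz":0,"yaw":0,"fingers":0},
    {"dx":-0.42,"dy":-0.077,"dz":0,"yaw":0,"fingers":0},
    {"dx":-0.42,"dy":-0.077,"dz":0,"yaw":0,"fingers":0},
    {"dx":-0.42,"dy":-0.077,"dz":0,"yaw":0,"fingers":0},
    {"dx":-0.42,"dy":-0.06,"dz":0,"yaw":0,"fingers":0},
    {"dx":-0.067,"dy":0,"dz":0.3,"yaw":0,"fingers":0},
    {"dx":0,"dy":0,"dz":0.4,"yaw":0,"fingers":0},
    {"dx":0,"dy":0,"dz":0,"yaw":0,"fingers":0},
  ],
)

```text
clock: 11.5
position: [0.5201, -0.2047, 0.0943]
tool_rot: [-3.134, -0.002, 1.567]
force: [-1.0, -0.0, 1.7]
grip_width: 0.0853
finger_force: 0.0
```

```bash
python3 - <<'E'
from h import *
print(to(.5227,-.2054,.005,90))
E
```

```text
(array([-0.007 ,  0.026 ,  0.8927, -0.0025]), 'yaw now 89.8')
```

Emit:
drive_tool(
  targets=[
    {"dx":0,"dy":0.02,"dz":0.3,"yaw":0,"fingers":0},
    {"dx":0,"dy":0,"dz":0.3,"yaw":0,"fingers":0},
    {"dx":0,"dy":0,"dz":0.2,"yaw":0,"fingers":0.1},
    {"dx":0,"dy":0,"dz":0.09,"yaw":0,"fingers":0.2},
    {"dx":0,"dy":0,"dz":0,"yaw":0,"fingers":0.2},
    {"dx":0,"dy":0,"dz":0,"yaw":0,"fingers":0.4},
    {"dx":0,"dy":0,"dz":0,"yaw":0,"fingers":0.6},
    {"dx":0,"dy":0,"dz":0,"yaw":0,"fingers":1},
    {"dx":0,"dy":0,"dz":0,"yaw":0,"fingers":1},
    {"dx":0,"dy":0,"dz":0,"yaw":0,"fingers":1},
    {"dx":0,"dy":0,"dz":0,"yaw":0,"fingers":1},
    {"dx":0,"dy":0,"dz":0,"yaw":0,"fingers":1},
  ],
  squeeze=50,
)

```text
clock: 12.7
position: [0.5265, -0.2057, 0.0114]
tool_rot: [3.139, 0.001, 1.568]
force: [2.1, 1.1, 14.3]
grip_width: 0.0049
finger_force: 46.7
```

Emit:
drive_tool(
  targets=[
    {"dx":0,"dy":0,"dz":-0.1,"yaw":0,"fingers":1},
    {"dx":0,"dy":0,"dz":-0.4,"yaw":0,"fingers":1},
    {"dx":0,"dy":0,"dz":-0.45,"yaw":0,"fingers":1},
    {"dx":0,"dy":0,"dz":-0.45,"yaw":0,"fingers":1},
    {"dx":0,"dy":0,"dz":-0.2,"yaw":0,"fingers":1},
    {"dx":0,"dy":0,"dz":0,"yaw":0,"fingers":1},
  ],
)

```text
clock: 13.3
position: [0.5261, -0.2058, 0.1734]
tool_rot: [3.137, 0.001, 1.567]
force: [-0.4, -0.6, -1.0]
grip_width: 0.0024
finger_force: 53.1
```

```bash
python3 - <<'E'
from h import *
print(to(.6198,.325,.15,90))
E
```

```text
(array([ 5.3111e+00,  9.1860e-01,  2.3390e-01, -2.2000e-03]), 'yaw now 89.8')
```

The grip closed past the ring, so I'll look.

```bash
python3 - <<'E'
from h import *
print(readout.observe()['position'])
wshot('w6')
E
```

```text
[ 0.52611349 -0.2057931   0.17339232]
```

View pics/w6.png

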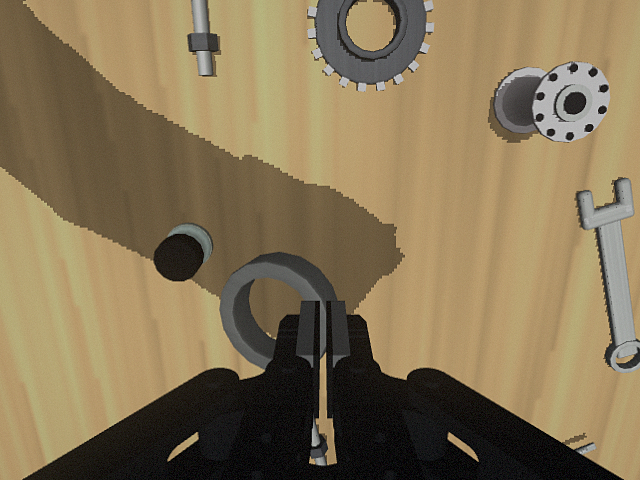

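The ring is lifted, but held by its wall, with one finger in the hole: its centre is at (280,308). I'll set it back on the bench, open slightly and regrip around the outside, going lower.

Emit:
drive_tool(
  targets=[
    {"dx":0,"dy":0,"dz":0.4,"yaw":0,"fingers":1},
    {"dx":0,"dy":0,"dz":0.4,"yaw":0,"fingers":1},
    {"dx":0,"dy":0,"dz":0.35,"yaw":0,"fingers":1},
    {"dx":0,"dy":0,"dz":0.25,"yaw":0,"fingers":1},
    {"dx":0,"dy":0,"dz":0.1,"yaw":0,"fingers":1},
    {"dx":0,"dy":0,"dz":0.05,"yaw":0,"fingers":1},
    {"dx":0,"dy":0,"dz":0,"yaw":0,"fingers":1},
    {"dx":0,"dy":0,"dz":0,"yaw":0,"fingers":1},
  ],
)

```text
clock: 14.15
position: [0.525, -0.2054, 0.0155]
tool_rot: [3.142, -0.0, 1.567]
force: [-2.1, 1.3, 4.0]
grip_width: 0.0023
finger_force: 66.8
```

Emit:
drive_tool(
  targets=[
    {"dx":0,"dy":0,"dz":0,"yaw":0,"fingers":0.9},
    {"dx":0,"dy":0,"dz":0,"yaw":0,"fingers":0.82},
    {"dx":0,"dy":0,"dz":0,"yaw":0,"fingers":0.82},
    {"dx":0,"dy":0,"dz":-0.1,"yaw":0,"fingers":0.82},
    {"dx":0,"dy":0,"dz":-0.4,"yaw":0,"fingers":0.82},
    {"dx":0,"dy":0,"dz":-0.45,"yaw":0,"fingers":0.82},
    {"dx":0,"dy":0,"dz":-0.45,"yaw":0,"fingers":0.4},
    {"dx":-0.3,"dy":0,"dz":0,"yaw":0,"fingers":0},
    {"dx":-0.3,"dy":0,"dz":0,"yaw":0,"fingers":0},
    {"dx":0,"dy":0,"dz":0,"yaw":0,"fingers":0},
    {"dx":0,"dy":0,"dz":0,"yaw":0,"fingers":0},
  ],
)

```text
clock: 15.25
position: [0.5245, -0.2659, 0.1553]
tool_rot: [3.141, 0.0, 1.566]
force: [0.0, 0.9, 0.3]
grip_width: 0.085
finger_force: 0.0
```

```bash
python3 - <<'E'
from h import *
print(readout.observe()['position'])
wshot('w7')
E
```

```text
[ 0.52454892 -0.26587697  0.15526018]
```

View pics/w7.png

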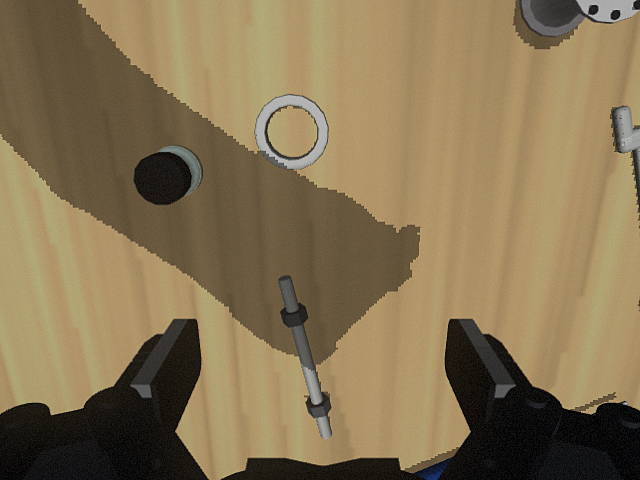

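The ring lies flat again at (291.5,131). The axle is visible from (286,278) to (326,436).

```bash
python3 - <<'E'
from h import *
T=np.load('w7.npy')
W=lambda u,v,z:hit('wrist',(u,v),z,T)
r=W(291.5,131.5,.014); print('ring',r, to(*r,.0,90))
a,b=W(286,278,.0085),W(326,436,.0085); print('axle',(a+b)/2,np.linalg.norm(a-b),np.degrees(np.arctan2(*(b-a)[::-1])))
a,b=W(294,315,.0085),W(318,405,.0085); print('nuts',(a+b)/2,np.linalg.norm(a-b),np.degrees(np.arctan2(*(b-a)[::-1])))
E
```

```text
ring [ 0.50482724 -0.20841266] (array([ 0.5658, -0.2016,  1.5508, -0.0022]), 'yaw now 89.8')
axle [ 0.51181133 -0.38543791] 0.14715873701643414 -78.7379555905941
nuts [ 0.51112334 -0.38483962] 0.08416624989799648 -78.13413464558218
```

Emit:
drive_tool(
  targets=[
    {"dx":0.283,"dy":-0.1,"dz":0.2,"yaw":0,"fingers":0},
    {"dx":0.283,"dy":-0.1,"dz":0.2,"yaw":0,"fingers":0},
    {"dx":0,"dy":0,"dz":0.3,"yaw":0,"fingers":0},
    {"dx":0,"dy":0,"dz":0.3,"yaw":0,"fingers":0},
    {"dx":0,"dy":0,"dz":0.3,"yaw":0,"fingers":0},
    {"dx":0,"dy":0,"dz":0.15,"yaw":0,"fingers":0},
    {"dx":0,"dy":0,"dz":0.07,"yaw":0,"fingers":0.1},
    {"dx":0,"dy":0,"dz":0,"yaw":0,"fingers":0.2},
    {"dx":0,"dy":0,"dz":0,"yaw":0,"fingers":0.3},
    {"dx":0,"dy":0,"dz":0,"yaw":0,"fingers":0.3},
  ],
)

```text
clock: 16.3
position: [0.5057, -0.2089, 0.0039]
tool_rot: [3.14, 0.0, 1.568]
force: [0.6, -0.4, -1.1]
grip_width: 0.0595
finger_force: 0.0
```

Emit:
drive_tool(
  targets=[
    {"dx":0,"dy":0,"dz":0.03,"yaw":0,"fingers":0.35},
    {"dx":0,"dy":0,"dz":0,"yaw":0,"fingers":0.4},
    {"dx":0,"dy":0,"dz":0,"yaw":0,"fingers":0.45},
    {"dx":0,"dy":0,"dz":0,"yaw":0,"fingers":0.5},
    {"dx":0,"dy":0,"dz":0,"yaw":0,"fingers":0.55},
    {"dx":0,"dy":0,"dz":0,"yaw":0,"fingers":0.55},
    {"dx":0,"dy":0,"dz":0,"yaw":0,"fingers":0.55},
    {"dx":0,"dy":0,"dz":0,"yaw":0,"fingers":0.55},
  ],
  squeeze=40,
)

```text
clock: 17.1
position: [0.5051, -0.2088, 0.0002]
tool_rot: [3.141, -0.0, 1.567]
force: [-2.0, 1.2, 7.6]
grip_width: 0.0457
finger_force: 40.1
```

Emit:
drive_tool(
  targets=[
    {"dx":0,"dy":0,"dz":-0.1,"yaw":0,"fingers":0.6},
    {"dx":0,"dy":0,"dz":-0.4,"yaw":0,"fingers":0.6},
    {"dx":0,"dy":0,"dz":-0.45,"yaw":0,"fingers":0.6},
    {"dx":0,"dy":0,"dz":-0.45,"yaw":0,"fingers":0.6},
    {"dx":0,"dy":0,"dz":-0.2,"yaw":0,"fingers":0.6},
    {"dx":0,"dy":0,"dz":0,"yaw":0,"fingers":0.6},
  ],
)

```text
clock: 17.7
position: [0.5063, -0.2092, 0.1632]
tool_rot: [3.137, 0.001, 1.567]
force: [0.9, 0.0, -1.3]
grip_width: 0.0457
finger_force: 41.8
```

Emit:
drive_tool(
  targets=[
    {"dx":0.2,"dy":0.04,"dz":0,"yaw":0,"fingers":0.6},
    {"dx":0.4,"dy":0.09,"dz":0,"yaw":0,"fingers":0.6},
    {"dx":0.42,"dy":0.09,"dz":0,"yaw":0,"fingers":0.6},
    {"dx":0.42,"dy":0.09,"dz":0,"yaw":0,"fingers":0.6},
    {"dx":0.42,"dy":0.09,"dz":0,"yaw":0,"fingers":0.6},
    {"dx":0.42,"dy":0.09,"dz":0,"yaw":0,"fingers":0.6},
    {"dx":0.42,"dy":0.09,"dz":0,"yaw":0,"fingers":0.6},
    {"dx":0.42,"dy":0.09,"dz":0,"yaw":0,"fingers":0.6},
    {"dx":0.42,"dy":0.09,"dz":0,"yaw":0,"fingers":0.6},
    {"dx":0.42,"dy":0.09,"dz":0,"yaw":0,"fingers":0.6},
    {"dx":0.42,"dy":0.09,"dz":0,"yaw":0,"fingers":0.6},
    {"dx":0.42,"dy":0.09,"dz":0,"yaw":0,"fingers":0.6},
    {"dx":0.4,"dy":0.09,"dz":0,"yaw":0,"fingers":0.6},
    {"dx":0.14,"dy":0.03,"dz":0,"yaw":0,"fingers":0.6},
    {"dx":0,"dy":0,"dz":0,"yaw":0,"fingers":0.6},
    {"dx":0,"dy":0,"dz":0,"yaw":0,"fingers":0.6},
  ],
)

```text
clock: 19.3
position: [0.6217, 0.3235, 0.1593]
tool_rot: [-3.141, 0.001, 1.567]
force: [-0.7, -0.4, -1.1]
grip_width: 0.0456
finger_force: 41.7
```

```bash
python3 - <<'E'
from h import *
print(to(.6198,.325,.032,90),readout.observe()['grip_width'])
wshot('w8')
E
```

```text
(array([ 0.0152, -0.0187,  1.273 , -0.0027]), 'yaw now 89.8') 0.04560559129792969
```

View pics/w8.png

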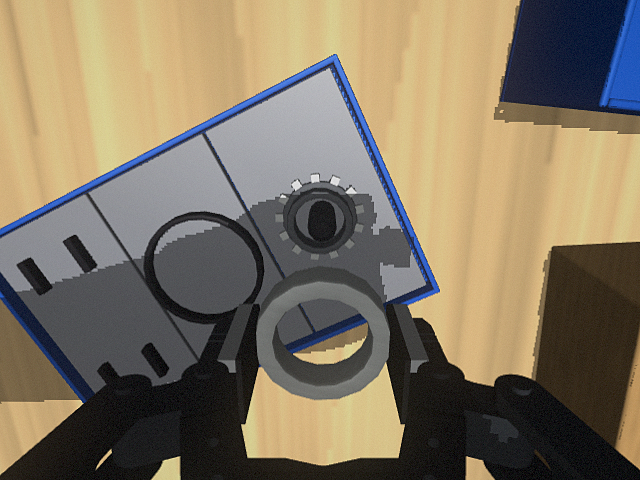

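The ring is held level and centred at (323,340), and the sprocket is still on the post at (320,217).

Emit:
drive_tool(
  targets=[
    {"dx":0.015,"dy":-0.019,"dz":0.3,"yaw":0,"fingers":0.6},
    {"dx":0,"dy":0,"dz":0.3,"yaw":0,"fingers":0.6},
    {"dx":0,"dy":0,"dz":0.25,"yaw":0,"fingers":0.6},
    {"dx":0,"dy":0,"dz":0.2,"yaw":0,"fingers":0.6},
    {"dx":0,"dy":0,"dz":0.1,"yaw":0,"fingers":0.6},
    {"dx":0,"dy":0,"dz":0.1,"yaw":0,"fingers":0.6},
    {"dx":0,"dy":0,"dz":0.02,"yaw":0,"fingers":0.6},
    {"dx":0,"dy":0,"dz":0,"yaw":0,"fingers":0.6},
    {"dx":0,"dy":0,"dz":0,"yaw":0,"fingers":0.6},
  ],
)

```text
clock: 20.25
position: [0.6204, 0.3265, 0.0337]
tool_rot: [3.141, -0.001, 1.568]
force: [0.0, 0.5, -0.3]
grip_width: 0.0455
finger_force: 41.8
```

Emit:
drive_tool(
  targets=[
    {"dx":-0.015,"dy":-0.005,"dz":0.025,"yaw":0,"fingers":0.6},
    {"dx":0,"dy":0,"dz":0,"yaw":0,"fingers":0.6},
    {"dx":0,"dy":0,"dz":0,"yaw":0,"fingers":0.4},
    {"dx":0,"dy":0,"dz":0,"yaw":0,"fingers":0.28},
    {"dx":0,"dy":0,"dz":0,"yaw":0,"fingers":0.28},
    {"dx":0,"dy":0,"dz":0,"yaw":0,"fingers":0.28},
    {"dx":0,"dy":0,"dz":-0.2,"yaw":0,"fingers":0.28},
    {"dx":0,"dy":0,"dz":-0.4,"yaw":0,"fingers":0.28},
    {"dx":0,"dy":0,"dz":-0.4,"yaw":0,"fingers":0.28},
    {"dx":0,"dy":0,"dz":-0.3,"yaw":0,"fingers":0.2},
    {"dx":0,"dy":0,"dz":0,"yaw":0,"fingers":0.2},
  ],
)

```text
clock: 21.35
position: [0.6215, 0.3254, 0.1665]
tool_rot: [3.135, -0.004, 1.567]
force: [-0.4, 0.0, -0.2]
grip_width: 0.0684
finger_force: 0.0
```

```bash
python3 - <<'E'
from h import *
wshot('w9'); cv2.imwrite('pics/c9.png',cv2.resize(cv2.imread('pics/w9.png')[130:310,130:450],None,fx=2.4,fy=2.4))
print(to(.5112,-.385,.15,102)); np.set_printoptions(suppress=True)
E
```

```text
(array([-7.1059, -1.069 ,  0.139 , -0.1355]), 'yaw now 89.8')
```

View pics/c9.png

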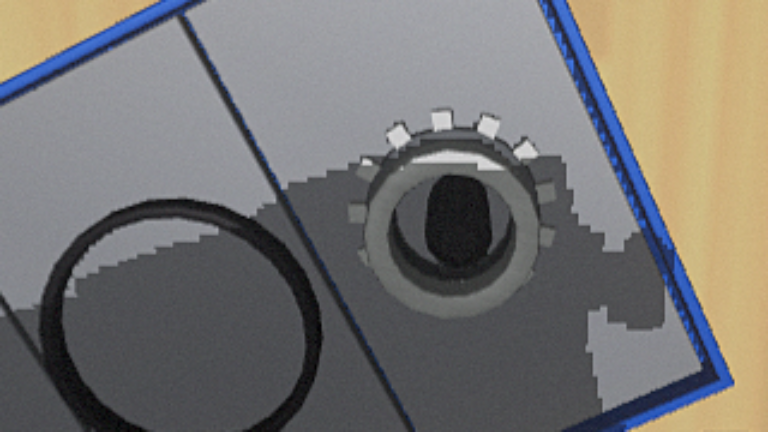

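The lockring sits on the sprocket around the post (crop (455,235)). Next is the axle.

Emit:
drive_tool(
  targets=[
    {"dx":-0.2,"dy":-0.03,"dz":0,"yaw":0,"fingers":0.2},
    {"dx":-0.42,"dy":-0.063,"dz":0,"yaw":0,"fingers":0.2},
    {"dx":-0.43,"dy":-0.065,"dz":0,"yaw":0,"fingers":0.2},
    {"dx":-0.43,"dy":-0.065,"dz":0,"yaw":0,"fingers":0.2},
    {"dx":-0.43,"dy":-0.065,"dz":0,"yaw":0,"fingers":0.2},
    {"dx":-0.43,"dy":-0.065,"dz":0,"yaw":0,"fingers":0.2},
    {"dx":-0.43,"dy":-0.065,"dz":0,"yaw":0,"fingers":0.2},
    {"dx":-0.43,"dy":-0.065,"dz":0,"yaw":0,"fingers":0.2},
    {"dx":-0.43,"dy":-0.065,"dz":0,"yaw":0,"fingers":0.2},
    {"dx":-0.43,"dy":-0.065,"dz":0,"yaw":0,"fingers":0.2},
    {"dx":-0.43,"dy":-0.065,"dz":0,"yaw":0,"fingers":0.2},
    {"dx":-0.43,"dy":-0.065,"dz":0,"yaw":0,"fingers":0.3},
    {"dx":-0.43,"dy":-0.065,"dz":0,"yaw":0,"fingers":0.3},
    {"dx":-0.43,"dy":-0.065,"dz":0,"yaw":0,"fingers":0.3},
    {"dx":-0.43,"dy":-0.065,"dz":0,"yaw":0,"fingers":0.3},
    {"dx":-0.43,"dy":-0.065,"dz":0,"yaw":0,"fingers":0.3},
    {"dx":-0.43,"dy":-0.065,"dz":0,"yaw":0,"fingers":0.3},
    {"dx":-0.07,"dy":0,"dz":0.2,"yaw":-0.066,"fingers":0.3},
    {"dx":0,"dy":0,"dz":0.4,"yaw":-0.066,"fingers":0.3},
    {"dx":0,"dy":0,"dz":0,"yaw":0,"fingers":0.3},
  ],
)

```text
clock: 23.4
position: [0.5079, -0.3873, 0.0963]
tool_rot: [-3.137, -0.005, 1.776]
force: [-0.1, 1.5, -0.2]
grip_width: 0.0598
finger_force: 0.0
```

```bash
python3 - <<'E'
from h import *
np.set_printoptions(suppress=True)
print(to(.5113,-.385,.004,101.7))
E
```

```text
(array([0.0161, 0.0376, 0.9233, 0.0007]), 'yaw now 101.8')
```

Emit:
drive_tool(
  targets=[
    {"dx":0.01,"dy":0.02,"dz":0.3,"yaw":0,"fingers":0.4},
    {"dx":0,"dy":0,"dz":0.25,"yaw":0,"fingers":0.4},
    {"dx":0,"dy":0,"dz":0.2,"yaw":0,"fingers":0.5},
    {"dx":0,"dy":0,"dz":0.12,"yaw":0,"fingers":0.55},
    {"dx":0,"dy":0,"dz":0.05,"yaw":0,"fingers":0.6},
    {"dx":0,"dy":0,"dz":0,"yaw":0,"fingers":0.7},
    {"dx":0,"dy":0,"dz":0,"yaw":0,"fingers":0.8},
    {"dx":0,"dy":0,"dz":0,"yaw":0,"fingers":0.9},
    {"dx":0,"dy":0,"dz":0,"yaw":0,"fingers":1},
    {"dx":0,"dy":0,"dz":0,"yaw":0,"fingers":1},
    {"dx":0,"dy":0,"dz":0,"yaw":0,"fingers":1},
  ],
  squeeze=40,
)

```text
clock: 24.5
position: [0.5125, -0.3877, 0.0096]
tool_rot: [3.14, 0.001, 1.775]
force: [-1.5, 1.3, 9.2]
grip_width: 0.0065
finger_force: 39.5
```

The tips sit at z 0.0096, higher than commanded. I'll reopen, go lower and regrip.

Emit:
drive_tool(
  targets=[
    {"dx":0,"dy":0,"dz":0,"yaw":0,"fingers":0.75},
    {"dx":0,"dy":0,"dz":0,"yaw":0,"fingers":0.75},
    {"dx":0.02,"dy":0,"dz":0,"yaw":0,"fingers":0.75},
    {"dx":0,"dy":0,"dz":0,"yaw":0,"fingers":0.75},
  ],
)

```text
clock: 24.9
position: [0.5116, -0.3851, 0.0083]
tool_rot: [-3.142, -0.0, 1.775]
force: [0.2, -1.2, 0.4]
grip_width: 0.0213
finger_force: 0.0
```

Free TCP height is 0.0083. I'll go down 5 mm and regrip.

Emit:
drive_tool(
  targets=[
    {"dx":0,"dy":0,"dz":0.055,"yaw":0,"fingers":0.75},
    {"dx":0,"dy":0,"dz":0,"yaw":0,"fingers":0.75},
    {"dx":0,"dy":0,"dz":0,"yaw":0,"fingers":0.85},
    {"dx":0,"dy":0,"dz":0,"yaw":0,"fingers":0.9},
    {"dx":0,"dy":0,"dz":0,"yaw":0,"fingers":1},
    {"dx":0,"dy":0,"dz":0,"yaw":0,"fingers":1},
    {"dx":0,"dy":0,"dz":0,"yaw":0,"fingers":1},
  ],
)

```text
clock: 25.6
position: [0.5116, -0.3854, 0.0028]
tool_rot: [-3.142, -0.0, 1.775]
force: [0.5, 1.3, -0.6]
grip_width: 0.0082
finger_force: 39.0
```

Emit:
drive_tool(
  targets=[
    {"dx":0,"dy":0,"dz":-0.1,"yaw":0,"fingers":1},
    {"dx":0,"dy":0,"dz":-0.4,"yaw":0,"fingers":1},
    {"dx":0,"dy":0,"dz":-0.45,"yaw":0,"fingers":1},
    {"dx":0,"dy":0,"dz":-0.45,"yaw":0,"fingers":1},
    {"dx":0.2,"dy":0.02,"dz":0,"yaw":0,"fingers":1},
    {"dx":0.4,"dy":0.045,"dz":0,"yaw":0,"fingers":1},
    {"dx":0.45,"dy":0.05,"dz":0,"yaw":0,"fingers":1},
    {"dx":0.45,"dy":0.05,"dz":0,"yaw":0,"fingers":1},
    {"dx":0.45,"dy":0.05,"dz":0,"yaw":0,"fingers":1},
    {"dx":0.45,"dy":0.05,"dz":0,"yaw":0,"fingers":1},
    {"dx":0.45,"dy":0.05,"dz":0,"yaw":0,"fingers":1},
    {"dx":0.45,"dy":0.05,"dz":0,"yaw":0,"fingers":1},
    {"dx":0.45,"dy":0.05,"dz":0,"yaw":0,"fingers":1},
    {"dx":0.45,"dy":0.05,"dz":0,"yaw":0,"fingers":1},
    {"dx":0.45,"dy":0.05,"dz":0,"yaw":0,"fingers":1},
    {"dx":0.45,"dy":0.05,"dz":0,"yaw":0,"fingers":1},
    {"dx":0.45,"dy":0.05,"dz":0,"yaw":0,"fingers":1},
    {"dx":0.45,"dy":0.05,"dz":0,"yaw":0,"fingers":1},
    {"dx":0.29,"dy":0.03,"dz":0,"yaw":0,"fingers":1},
  ],
)

```text
clock: 27.5
position: [0.4515, 0.2481, 0.1435]
tool_rot: [3.141, -0.001, 1.777]
force: [-0.3, -0.2, -1.9]
grip_width: 0.008
finger_force: 39.2
```

Emit:
drive_tool(
  targets=[
    {"dx":0,"dy":0,"dz":0,"yaw":-0.077,"fingers":1},
    {"dx":0,"dy":0,"dz":0,"yaw":-0.077,"fingers":1},
    {"dx":0,"dy":0,"dz":0,"yaw":0,"fingers":1},
    {"dx":0,"dy":0,"dz":0,"yaw":0,"fingers":1},
  ],
)

```text
clock: 27.9
position: [0.4524, 0.2444, 0.1433]
tool_rot: [3.141, -0.0, 2.012]
force: [0.2, 0.1, -1.7]
grip_width: 0.008
finger_force: 39.2
```

```bash
python3 - <<'E'
from h import *
np.set_printoptions(suppress=True)
s=readout.observe();print(s['position'],to(.452,.245,.016,115.6),s['grip_width'])
wshot('w10')
E
```

```text
[0.4524108 0.2443873 0.1433084] (array([ 0.0073, -0.0011,  1.2731, -0.0033]), 'yaw now 115.3') 0.008043923223970836
```

Emit:
drive_tool(
  targets=[
    {"dx":0,"dy":0,"dz":0.3,"yaw":0,"fingers":1},
    {"dx":0,"dy":0,"dz":0.3,"yaw":0,"fingers":1},
    {"dx":0,"dy":0,"dz":0.25,"yaw":0,"fingers":1},
    {"dx":0,"dy":0,"dz":0.2,"yaw":0,"fingers":1},
    {"dx":0,"dy":0,"dz":0.1,"yaw":0,"fingers":1},
    {"dx":0,"dy":0,"dz":0.08,"yaw":0,"fingers":1},
    {"dx":0,"dy":0,"dz":0,"yaw":0,"fingers":1},
    {"dx":0,"dy":0,"dz":0,"yaw":0,"fingers":1},
  ],
)

```text
clock: 28.75
position: [0.4526, 0.2447, 0.0204]
tool_rot: [3.141, -0.0, 2.016]
force: [-0.8, -0.8, -1.0]
grip_width: 0.0081
finger_force: 39.2
```

Emit:
drive_tool(
  targets=[
    {"dx":0,"dy":0,"dz":0.03,"yaw":0,"fingers":1},
    {"dx":0,"dy":0,"dz":0.017,"yaw":0,"fingers":1},
    {"dx":0,"dy":0,"dz":0,"yaw":0,"fingers":1},
    {"dx":0,"dy":0,"dz":0,"yaw":0,"fingers":1},
  ],
)

```text
clock: 29.15
position: [0.4523, 0.2447, 0.0152]
tool_rot: [3.141, -0.0, 2.017]
force: [0.4, 0.2, -1.1]
grip_width: 0.0083
finger_force: 39.2
```

Emit:
drive_tool(
  targets=[
    {"dx":0,"dy":0,"dz":0,"yaw":0,"fingers":0.9},
    {"dx":0,"dy":0,"dz":0,"yaw":0,"fingers":0.75},
    {"dx":0,"dy":0,"dz":0,"yaw":0,"fingers":0.72},
    {"dx":0,"dy":0,"dz":0,"yaw":0,"fingers":0.72},
    {"dx":0,"dy":0,"dz":-0.2,"yaw":0,"fingers":0.72},
    {"dx":0,"dy":0,"dz":-0.4,"yaw":0,"fingers":0.72},
    {"dx":0,"dy":0,"dz":-0.45,"yaw":0,"fingers":0.5},
    {"dx":0,"dy":0,"dz":-0.45,"yaw":0,"fingers":0.3},
    {"dx":0,"dy":0,"dz":0,"yaw":0,"fingers":0.1},
    {"dx":0,"dy":0,"dz":0,"yaw":0,"fingers":0.1},
  ],
)

```text
clock: 30.15
position: [0.4524, 0.2451, 0.1659]
tool_rot: [3.14, -0.001, 2.017]
force: [0.1, -0.0, -0.3]
grip_width: 0.0771
finger_force: 0.0
```

```bash
python3 - <<'E'
from h import *
np.set_printoptions(suppress=True)
s=readout.observe();print(s['position'],to(.651,0,.165,90))
wshot('w11')
t=grab_frame('top');cv2.imwrite('pics/top11.png',t)
# hub dark driver from the top picture
import os
g=cv2.cvtColor(t,cv2.COLOR_BGR2GRAY)[175:225,245:295]
cv2.imwrite('pics/hub.png',cv2.resize(t[175:225,245:295],None,fx=8,fy=8,interpolation=cv2.INTER_CUBIC))
# axle check: bright rod between dark walls, predicted px of nest centre in wrist frame
def proj(P,T):
    c=camera_info('wrist');p=np.linalg.inv(T)@np.r_[P,1]
    return c['cx']+c['fx']*p[0]/-p[2],c['cy']-c['fy']*p[1]/-p[2]
T=np.load('w11.npy');u=np.array([np.cos(np.radians(115.6)),np.sin(np.radians(115.6))])
for d in(-.073,0,.073):print(proj(np.r_[np.array([.452,.245])+u*d,.0205],T))
E
```

```text
[0.45239922 0.24510595 0.16593498] (array([-3.0683,  0.733 ,  0.0093,  0.2842]), 'yaw now 115.6')
(np.float64(321.86294290060664), np.float64(310.1249478438997))
(np.float64(321.6370763900725), np.float64(215.8334580052286))
(np.float64(321.3736475033819), np.float64(105.8609696807901))
```

Emit:
drive_tool(
  targets=[
    {"dx":-0.2,"dy":0.05,"dz":0,"yaw":0,"fingers":0.1},
    {"dx":-0.41,"dy":0.098,"dz":0,"yaw":0,"fingers":0.1},
    {"dx":-0.41,"dy":0.098,"dz":0,"yaw":0,"fingers":0.1},
    {"dx":-0.41,"dy":0.098,"dz":0,"yaw":0,"fingers":0.1},
    {"dx":-0.41,"dy":0.098,"dz":0,"yaw":0,"fingers":0.1},
    {"dx":-0.41,"dy":0.098,"dz":0,"yaw":0,"fingers":0.1},
    {"dx":-0.41,"dy":0.098,"dz":0,"yaw":0,"fingers":0.1},
    {"dx":-0.41,"dy":0.095,"dz":0,"yaw":0,"fingers":0.1},
    {"dx":0,"dy":0,"dz":0,"yaw":0,"fingers":0.1},
    {"dx":0,"dy":0,"dz":0,"yaw":0,"fingers":0.1},
  ],
)

```text
clock: 31.25
position: [0.6502, -0.0019, 0.1632]
tool_rot: [-3.139, -0.001, 2.015]
force: [-0.3, 0.9, 0.8]
grip_width: 0.0771
finger_force: 0.0
```

```bash
python3 - <<'E'
from h import *
np.set_printoptions(suppress=True)
s=readout.observe();print(s['position'],to(.651,0,.063))
wshot('w12')
im=cv2.imread('pics/w12.png');T=np.load('w12.npy')
c=camera_info('wrist');p=np.linalg.inv(T)@[.651,0,.085,1]
print('pred',c['cx']+c['fx']*p[0]/-p[2],c['cy']-c['fy']*p[1]/-p[2], 'r',c['fx']*.017/-p[2])
g=cv2.medianBlur(cv2.cvtColor(im,cv2.COLOR_BGR2GRAY),5)
h=cv2.HoughCircles(g[:340],cv2.HOUGH_GRADIENT,1.5,15,param1=100,param2=35,minRadius=25,maxRadius=75)
for x in (h[0][:6] if h is not None else []): print(x,hit('wrist',x[:2],.085,T),hit('wrist',x[:2],.059,T))
E
```

```text
[ 0.65023365 -0.0019396   0.16324748] (array([0.0142, 0.0153, 1.0025, 0.    ]), 'yaw now 115.4')
pred 325.83348224033267 246.86069342751227 r 31.212281916330493
[168.75 246.75  51.1 ] [ 0.5735564 -0.0367316] [ 0.56862644 -0.04943693]
[327.75 233.25  43.45] [0.64857716 0.00747885] [ 0.65243712 -0.00004649]
[327.75 216.75  43.6 ] [0.64458998 0.01580821] [0.64798278 0.00925879]
[161.25     264.75      57.550003] [ 0.57325418 -0.04859598] [ 0.56828881 -0.06269141]
[339.75 243.75  41.05] [0.65705615 0.00486562] [ 0.66190957 -0.00296591]
[342.75     225.75      55.300003] [0.65401265 0.01473934] [0.65850947 0.00806469]
```

Emit:
drive_tool(
  targets=[
    {"dx":0.01,"dy":0.015,"dz":0.3,"yaw":0,"fingers":0.1},
    {"dx":0,"dy":0,"dz":0.3,"yaw":0,"fingers":0.1},
    {"dx":0,"dy":0,"dz":0.2,"yaw":0,"fingers":0.2},
    {"dx":0,"dy":0,"dz":0.12,"yaw":0,"fingers":0.2},
    {"dx":0,"dy":0,"dz":0.05,"yaw":0,"fingers":0.3},
    {"dx":0,"dy":0,"dz":0,"yaw":0,"fingers":0.4},
    {"dx":0,"dy":0,"dz":0,"yaw":0,"fingers":0.45},
  ],
  squeeze=70,
)

```text
clock: 32.0
position: [0.6521, 0.0009, 0.069]
tool_rot: [3.141, 0.0, 2.017]
force: [-0.5, -0.1, 0.5]
grip_width: 0.0471
finger_force: 0.0
```

Emit:
drive_tool(
  targets=[
    {"dx":0,"dy":0,"dz":0.03,"yaw":0,"fingers":0.5},
    {"dx":0,"dy":0,"dz":0,"yaw":0,"fingers":0.55},
    {"dx":0,"dy":0,"dz":0,"yaw":0,"fingers":0.6},
    {"dx":0,"dy":0,"dz":0,"yaw":0,"fingers":0.65},
    {"dx":0,"dy":0,"dz":0,"yaw":0,"fingers":0.75},
    {"dx":0,"dy":0,"dz":0,"yaw":0,"fingers":0.75},
    {"dx":0,"dy":0,"dz":0,"yaw":0,"fingers":0.75},
    {"dx":0,"dy":0,"dz":0,"yaw":0,"fingers":0.75},
  ],
)

```text
clock: 32.8
position: [0.6523, 0.0009, 0.0658]
tool_rot: [3.14, 0.0, 2.017]
force: [0.2, 1.2, 5.3]
grip_width: 0.0315
finger_force: 68.9
```

Emit:
drive_tool(
  targets=[
    {"dx":0,"dy":0,"dz":-0.1,"yaw":0,"fingers":0.8},
    {"dx":0,"dy":0,"dz":-0.3,"yaw":0,"fingers":0.8},
    {"dx":0,"dy":0,"dz":-0.4,"yaw":0,"fingers":0.8},
    {"dx":0,"dy":0,"dz":-0.3,"yaw":0,"fingers":0.8},
    {"dx":0.1,"dy":0.01,"dz":-0.1,"yaw":0,"fingers":0.8},
    {"dx":0.25,"dy":0.015,"dz":0,"yaw":0,"fingers":0.8},
    {"dx":0.35,"dy":0.02,"dz":0,"yaw":0,"fingers":0.8},
    {"dx":0.4,"dy":0.02,"dz":0,"yaw":0,"fingers":0.8},
    {"dx":0.4,"dy":0.02,"dz":0,"yaw":0,"fingers":0.8},
    {"dx":0.4,"dy":0.02,"dz":0,"yaw":0,"fingers":0.8},
    {"dx":0.4,"dy":0.02,"dz":0,"yaw":0,"fingers":0.8},
    {"dx":0.35,"dy":0.02,"dz":0,"yaw":0,"fingers":0.8},
    {"dx":0.25,"dy":0.02,"dz":0,"yaw":0,"fingers":0.8},
    {"dx":0.17,"dy":0.01,"dz":0,"yaw":0,"fingers":0.8},
    {"dx":0,"dy":0,"dz":0,"yaw":0,"fingers":0.8},
    {"dx":0,"dy":0,"dz":0,"yaw":0,"fingers":0.8},
  ],
)

```text
clock: 34.4
position: [0.5349, 0.2849, 0.1847]
tool_rot: [-3.141, 0.001, 2.017]
force: [-0.3, -0.7, -3.8]
grip_width: 0.0313
finger_force: 70.5
```

```bash
python3 - <<'E'
from h import *
np.set_printoptions(suppress=True)
s=readout.observe();print(s['force'],s['tool_rot'],to(.536,.2855,.0785))
E
```

```text
[-0.27345908 -0.65975422 -3.79743291] [-3.14085966  0.00061485  2.01675533] (array([0.0007, 0.013 , 1.0622, 0.    ]), 'yaw now 115.6')
```

Emit:
drive_tool(
  targets=[
    {"dx":0,"dy":0.01,"dz":0.3,"yaw":0,"fingers":0.8},
    {"dx":0,"dy":0,"dz":0.25,"yaw":0,"fingers":0.8},
    {"dx":0,"dy":0,"dz":0.2,"yaw":0,"fingers":0.8},
    {"dx":0,"dy":0,"dz":0.15,"yaw":0,"fingers":0.8},
    {"dx":0,"dy":0,"dz":0.08,"yaw":0,"fingers":0.8},
    {"dx":0,"dy":0,"dz":0.03,"yaw":0,"fingers":0.8},
    {"dx":0,"dy":0,"dz":0,"yaw":0,"fingers":0.8},
    {"dx":0,"dy":0,"dz":0,"yaw":0,"fingers":0.8},
  ],
)

```text
clock: 35.2
position: [0.5364, 0.2858, 0.0849]
tool_rot: [3.141, -0.0, 2.017]
force: [0.3, -0.2, -4.4]
grip_width: 0.0314
finger_force: 70.5
```

Emit:
drive_tool(
  targets=[
    {"dx":0,"dy":0,"dz":0.03,"yaw":0,"fingers":0.8},
    {"dx":0,"dy":0,"dz":0.02,"yaw":0,"fingers":0.8},
    {"dx":0,"dy":0,"dz":0.01,"yaw":0,"fingers":0.8},
    {"dx":0,"dy":0,"dz":0,"yaw":0,"fingers":0.8},
    {"dx":0,"dy":0,"dz":0,"yaw":0,"fingers":0.8},
  ],
)

```text
clock: 35.7
position: [0.536, 0.2857, 0.0781]
tool_rot: [3.142, 0.0, 2.017]
force: [0.4, 0.6, -4.7]
grip_width: 0.0315
finger_force: 70.5
```

Emit:
drive_tool(
  targets=[
    {"dx":0,"dy":0,"dz":0.012,"yaw":0,"fingers":0.8},
    {"dx":0,"dy":0,"dz":0,"yaw":0,"fingers":0.8},
    {"dx":0,"dy":0,"dz":0,"yaw":0,"fingers":0.8},
  ],
)

```text
clock: 36.0
position: [0.5364, 0.286, 0.0777]
tool_rot: [3.141, -0.0, 2.017]
force: [-2.1, -0.8, 9.2]
grip_width: 0.0316
finger_force: 71.8
```

Touchdown. I'll release, rise and move aside for a last look.

Emit:
drive_tool(
  targets=[
    {"dx":0,"dy":0,"dz":0,"yaw":0,"fingers":0.55},
    {"dx":0,"dy":0,"dz":0,"yaw":0,"fingers":0.4},
    {"dx":0,"dy":0,"dz":0,"yaw":0,"fingers":0.3},
    {"dx":0,"dy":0,"dz":0,"yaw":0,"fingers":0.2},
    {"dx":0,"dy":0,"dz":0,"yaw":0,"fingers":0.2},
    {"dx":0,"dy":0,"dz":-0.2,"yaw":0,"fingers":0.2},
    {"dx":0,"dy":0,"dz":-0.4,"yaw":0,"fingers":0.2},
    {"dx":0,"dy":0,"dz":-0.45,"yaw":0,"fingers":0.2},
    {"dx":0,"dy":0,"dz":-0.45,"yaw":0,"fingers":0.2},
    {"dx":0,"dy":0,"dz":0,"yaw":0,"fingers":0.2},
    {"dx":0,"dy":0,"dz":0,"yaw":0,"fingers":0.2},
    {"dx":0,"dy":0,"dz":0,"yaw":0,"fingers":0.2},
  ],
)

```text
clock: 37.2
position: [0.5354, 0.2856, 0.226]
tool_rot: [-3.14, 0.0, 2.017]
force: [-0.8, 1.0, -0.6]
grip_width: 0.0682
finger_force: 0.0
```

```bash
python3 - <<'E'
from h import *
wshot('w13'); print(readout.observe()['position'])
a=cv2.imread('pics/w13.png'); cv2.imwrite('pics/last.png',cv2.resize(a,(800,600)))
E
```

```text
[0.53539705 0.28554734 0.22572478]
```

View pics/last.png

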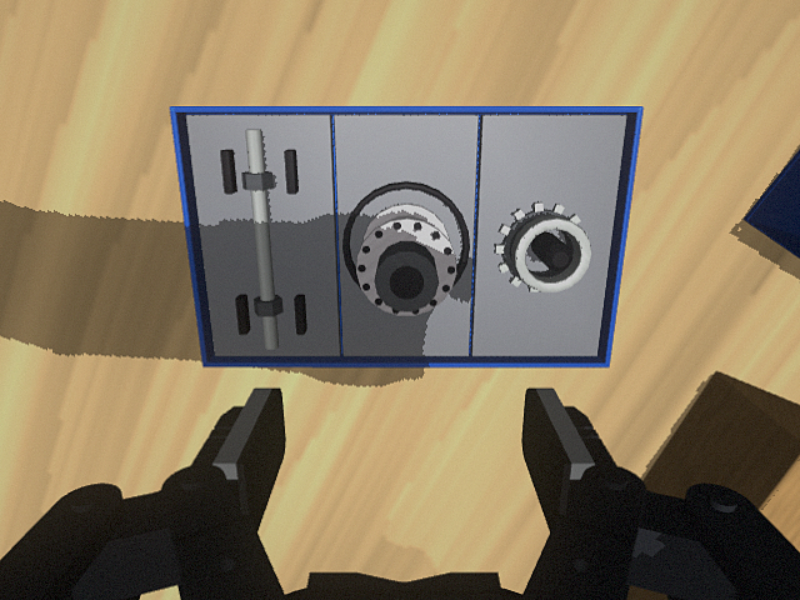

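The final view shows the axle between its walls (255,130)–(270,348), the hub upright in the fence at (405,265), and the sprocket with the lockring around the post at (550,255). Everything is seated and the gripper is clear, so I'm handing in.

```bash
python3 -c "
from workcell import workorder
print(workorder.job_done())"
```

```text
the job is handed in; nothing more can be done
None
```

The rear-wheel kit is made up and the job was handed in at about 37 s on the robot clock; the last picture showed all four parts seated in the tray, and no verdict came back.

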